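# Dock a fixture pallet on its guide pegs and bolt it

## Robot

A 6-joint arm with a two-finger parallel gripper is mounted at the origin on the work surface. World frame = base frame: x ahead of the robot, y to its left, z up, the work surface at z = 0. Lengths are in m, angles in rad, forces in N, time in s.
With the tool pointing down it reaches from about 0.3 to 0.875 m from the base axis. Payload 4.2 kg.
Tool frame: the origin (TCP) lies where the fingers leave the gripper's body, on its centre line; the fingertips stand 73 mm ahead of it and the grasp point (between the pads) lies 54 mm ahead of it; x points along the fingers, z is the direction in which the jaws open and shut, and the axes are right-handed (so a half turn about x gives the same grasp; the last joint's range is limited). The gripper opens to 85 mm and grips with 20 to 120 N. Pads are 22 mm wide; open, the fingers measure 114 mm over their backs; the gripper's body (76 mm by 85 mm) begins 54 mm behind the grasp point. The pads swing forward as they close: fully open they stand 13 mm farther back than shut.
Start: joints at [-1.144, 0.32, 1.565, -0, 1.257, -0.02], TCP at [0.248, -0.519, 0.304] pointing down, gripper open.
Joint ranges: [-3.11, 3.11], [-0.84, 2.01], [0.21, 2.61], [-1.34, 4.49], [0.05, 2.63], [-2.56, 2.56]. Speed limits (rad/s): [2.57, 2.57, 3.14, 3.14, 3.14, 3.14].

## Interface

Orientations are given as a rotation vector (axis times angle).
In Python, from bench import ctrl, grab_frame gives the robot as it stands.
- The arm moves only by the tool apply_moves, never from a script. Its argument "steps" is one flat list of numbers, 7 for each row, row after row: the turn, a rotation vector about the tool's x, y, z in units of 8 degrees (1.0 is 8 degrees), then the shift along the tool's x, y, z in units of 40 mm (1.0 is 40 mm), then the finger opening in mm, from 0 to 85.4. In form: [wx, wy, wz, tx, ty, tz, fingers, wx, wy, wz, tx, ty, tz, fingers, ...]. A call has exactly 10 rows; each row is the pose to reach, as a shift and turn from the pose commanded when the call began, along the tool's axes at that moment; what a row does not reach only later rows make up. A row lasts 1/10 s, in which the tool goes at most 50 mm and 8.59 degrees, less where a joint would pass 70% of its speed; a pose out of reach is approached as far as the arm can. A call with a gripper value outside its range is refused whole. The fingers move at their own pace and stop on an object; "newtons" is the grip in N (left out, the last holds). Time passes only in rows, so rows that repeat a pose let the fingers close, or fill a call up. It gives the time, the measured TCP pose, the force and the opening at its end, in the units of the state.
- ctrl.get_obs(): the state, without advancing time (a new reading comes with each control period).
- grab_frame(name): name is "scene" or "top" or "wrist"; returns a dict with "frame" (400x640x3 uint8, blue, green, red), "depth" (400x640 float32, m along the optical axis (not along the pixel's ray), 0 where there is no reading), "K" (3x3 intrinsics, pixels), "R" (3x3) and "t" (3): a world point X has camera coordinates R X + t. Camera axes: x right, y down, z forward; pixel columns grow to the right and rows downward; lengths in m; the calibration is good to about 2 mm. A picture is of the moment at which its call begins.
- ctrl.hand_in(): hands the job in, once; it reports no verdict.
The state is a dict: "t": time; "qpos": joint angles; "qd": joint speeds; "joint_efforts": joint torques, N m; "tcp_pos": TCP position; "tool_rot": TCP orientation; "wrist_force": force on the tool from outside, world axes, zero at the start; "wrist_torque": the same for the moment, N m; "width": finger opening in m.
Only numpy, scipy, OpenCV 4.12 (cv2) and the standard library are available. Lean on these libraries where they do the work, as an engineer would, in place of code of your own. Each camera call takes 0.05 s, during which the arm holds its last target. There are 200 camera calls.

## Task

Push the aluminium fixture pallet across the bench, without lifting it, onto the receiver's two guide pegs, which may have floated a few millimetres to one side, until it sits flush against the receiver's face; press it home gently rather than ramming it. Then slide the receiver's bolt all the way into the keeper on the pallet and let go, and do not disturb the loose things lying around.

Things in the scene. Friction and masses are not known exactly. Their poses are not given: they have to be found in the camera images.
- dock: Dark steel receiver screwed to the bench. Origin on the bench under the centre of its seat face; +x points into the block, so the pallet arrives travelling along +x. The stop block spans x 0 to 35, y -85 to 85, z 0 to 50 mm. Two round pegs on a floating carrier stick out of the face towards -x: 28 mm long, 13 mm in diameter, last 6 mm tapering to 5 mm, centres 13 mm up.
- seat (a point): Centre of the seat face, 13 mm above the bench (x = 0, y = 0 of the receiver). The pegs stand nominally at y = -40 and +40 mm, but their common carrier floats: both may sit shifted together by up to 4 mm to either side, which is not reported and must be seen or felt. Stays put up to 40 N sideways. Off-centre the noses jam on the sockets, thrusting the pallet towards the fit.
- pallet: Loose aluminium plate 80 (x) by 130 (y) by 26 mm (z), 0.6 to 1 kg, with a dark conical flange (72 mm wide, 24 mm high) fixed on top. Origin at the centre of its underside. The two peg sockets are in its +x face. Fully home its origin is at x = -40 mm, y = the pegs' shift (within 4 mm of 0) in the receiver's frame, with equal yaw.
- socket_a (a point): Mouth centre of the socket at x = +40, y = +40, z = 13 mm of the pallet; the other is its mirror image at y = -40. Sockets are 15 mm wide, 16 mm high and 32 mm deep, without chamfer.
- keeper (a point): Keeper on the pallet near its +y edge: a steel staple, this point in the middle of its opening (x = -10, y = 52, z = 37 mm of the pallet). The opening runs along y, 14 mm wide and 22 mm high; the staple is 38 by 16 mm and its top is 52 mm above the bench.
- bolt_base (a point): Middle of the bolt's bracket on the receiver's +y side, on its top (x = -50, y = 127, z = 18 mm of the receiver). The bracket spans x -72 to 35, y 82 to 172 mm, 18 mm high; two guide blocks on it (x -67 to -33, y 82 to 95 and 158 to 171 mm) reach 50 mm high.
- bolt (a joint): Slide of the receiver's barrel bolt in m: 0 drawn back, 0.045 at its end stop with the rod right through the keeper; moves along -y of the receiver, about 2 N of friction, stays where left. Rod 10 mm in diameter, centre 37 mm above the bench, at x = -50 mm of the receiver; its tip is at y = 78 mm when drawn, 33 mm when shot.
- bolt_knob (a point): Centre of the 18 mm black ball on top of the bolt's upright 12 mm stem, 76 mm above the bench; at y = 145 mm of the receiver when drawn, 100 mm when shot. The bolt is moved by pushing or pinching stem or ball.
- blank: Loose steel round, 36 mm diameter, 50 mm high, standing beside the receiver; origin at the centre of its underside. Leave alone.
- oil_cup: Loose white cup, 60 mm wide, 60 mm high, behind the bolt bracket; origin at the centre of its underside. Leave alone.
- wrench: Loose wrench lying behind the receiver; origin under its middle, long axis x. Leave alone.
- vblock: Loose steel V-block 50 by 60 by 44 mm, to the right; origin at the centre of its underside. Leave alone.
- mallet: Loose hammer lying to the left; origin under its middle, long axis x. Leave alone.
- gauge_box: Loose closed wooden box 90 by 140 by 35 mm, to the right; origin at the centre of its underside. Leave alone.
- brush: Loose brush lying at the left; origin under its middle, long axis x. Leave alone.

How it is judged:
By the outcome, as a careful person would: the job done as asked, in the order asked, and still so for the second after the job is handed in, with the robot touching nothing.
It also fails if it takes over 72 s, if anything falls off the work surface, if the arm or the gripper's body presses on something with over 40 N, if the wrist force passes 120 N, or if a joint passes its speed limit or range.

## Working session

There is one attempt and no reset: what is moved stays moved. The work goes in short steps, Python scripts to look and compute and a tool call to move; the robot and the scene stay as the last step left them, time stands still between calls to the robot, and variables do not carry over. Pictures are saved under pics/ and viewed, about 8 in all and at most 12, crops included, and the job is handed in when it is done.

Besides the shell and the picture viewer there is one more tool, called after ">>>" as name(argument=value, ...) on one line, values as JSON. apply_moves: Moves the arm, as the interface text tells. Its arguments: {"type":"object","properties":{"steps":{"type":"array","items":{"type":"number"}},"newtons":{"type":"number"}},"required":["steps"]}

```bash
mkdir -p pics; ls; python3 - <<'E'
from bench import ctrl, grab_frame
import cv2,numpy as np
for n in ("scene","top"):
    f=grab_frame(n); cv2.imwrite(f"pics/{n}0.png",f["frame"]); np.savez(f"pics/{n}0.npz",**f)
    print(n,f["K"].tolist(),np.round(-f["R"].T@f["t"],3),np.round(f["R"],3).tolist())
o=ctrl.get_obs();print(o)
E
```

```text
pics
scene [[460.48749656569487, 0.0, 306.4854697873296], [0.0, 460.48749656569487, 193.26419598528926], [0.0, 0.0, 1.0]] [ 1.044 -0.708  0.908] [[0.86, 0.51, -0.012], [0.35, -0.606, -0.715], [-0.372, 0.611, -0.699]]
top [[445.05211960610603, 0.0, 314.73607345620013], [0.0, 445.05211960610603, 197.92896578091052], [0.0, 0.0, 1.0]] [ 0.499 -0.01   1.122] [[0.007, -0.999, -0.033], [-0.996, -0.004, -0.086], [0.086, 0.033, -0.996]]
{'t': 0.1, 'qpos': array([-1.14399167e+00,  3.20223428e-01,  1.56556547e+00, -1.39397594e-05,
        1.25743094e+00, -2.00011779e-02]), 'qd': array([ 0.00151001, -0.00155886, -0.00438687,  0.00021143,  0.00093386,
        0.00131073]), 'joint_efforts': array([ 1.82493718e-04, -4.16407835e+01, -2.34704214e+01, -4.09524387e-05,
        4.93107582e-03, -6.48623384e-06]), 'tcp_pos': array([ 0.24831354, -0.51826066,  0.30316559]), 'tool_rot': array([ 0.87499919,  1.38945446, -0.87354985]), 'wrist_force': array([-0.02165857,  0.40169304, -0.35612065]), 'wrist_torque': array([-0.00325242, -0.0203755 ,  0.0038583 ]), 'width': 0.08541562675965025}
```

View pics/top0.png

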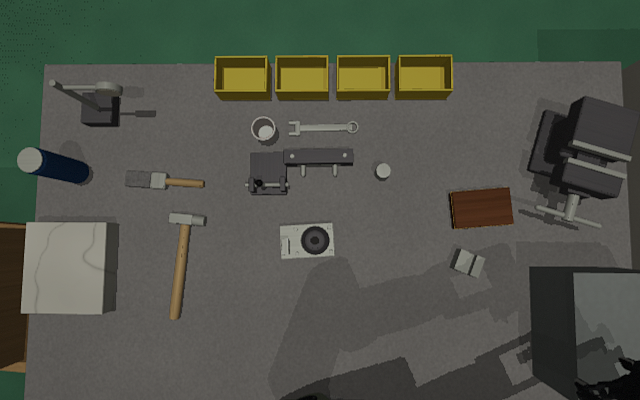

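View pics/scene0.png

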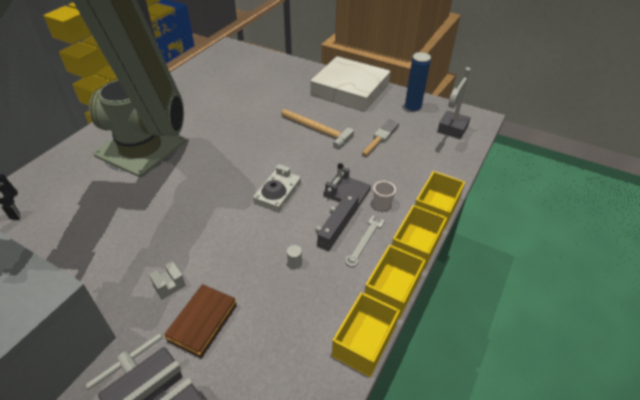

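The top view shows the pallet at about (307,241) with its keeper on the left (+y) side. The dock block is at (318,157) with pegs at (304,170) and (335,170), and the bolt bracket is at (268,175). The scene view agrees.

```bash
cat > h.py <<'E'
import numpy as np,cv2
from scipy.spatial.transform import Rotation as Ro
def cloud(f):
    d=f["depth"];v,u=np.mgrid[:d.shape[0],:d.shape[1]];K=f["K"]
    c=np.stack([(u-K[0,2])/K[0,0]*d,(v-K[1,2])/K[1,1]*d,d],-1)
    return (c-f["t"])@f["R"]
def proj(f,X):
    c=np.asarray(X)@f["R"].T+f["t"];p=c@f["K"].T;return p[...,:2]/p[...,2:]
def pix(f,uv,z):
    """pixel -> world point on plane height z"""
    r=np.linalg.inv(f["K"])@np.array([uv[0],uv[1],1.]);r=f["R"].T@r;c=-f["R"].T@f["t"]
    return c+r*(z-c[2])/r[2]
E
python3 - <<'E'
from h import *
f=dict(np.load("pics/top0.npz"));P=cloud(f)
def rect(u0,u1,v0,v1,z0,z1,nm):
    Q=P[v0:v1,u0:u1].reshape(-1,3);m=(Q[:,2]>z0)&(Q[:,2]<z1)&(f["depth"][v0:v1,u0:u1].ravel()>0);Q=Q[m]
    r=cv2.minAreaRect((Q[:,:2]*1000).astype(np.float32));print(nm,len(Q),np.round(r[0],1),np.round(r[1],1),round(r[2],2),np.round(np.median(Q[:,2]),4))
rect(200,240,200,300,-.05,.05,"bench")
rect(275,340,215,265,.018,.034,"pallet")
rect(300,330,222,258,.040,.07,"flange")
rect(283,358,145,170,.042,.06,"block")
rect(240,292,145,200,.01,.026,"bracket")
rect(240,292,145,200,.06,.1,"knob")
rect(370,395,160,183,.02,.1,"blank")
for n,uv,z in [("peg",(304,170),.013),("peg2",(335,170),.013),("flange",(315,240),.05),("keep",(290,242),.052)]: print(n,pix(f,uv,z).round(4))
crop=cv2.resize(f["frame"][140:265,235:400],None,fx=4.8,fy=4.8,interpolation=cv2.INTER_CUBIC);cv2.imwrite("pics/c0.png",crop)
E
```

```text
bench 3983 [466.1 266.8] [250.  101.8] 1.15 0.0007
pallet 1059 [490.2  45.8] [ 80.1 129.9] 3.75 0.027
flange 449 [491.7  25.3] [60.3 55.5] 0.22 0.0491
block 1005 [696.6  18.1] [ 35.7 166.6] 1.1 0.0507
bracket 1215 [658.6 138.3] [107. 104.] 1.3 0.0186
knob 44 [626.5 157.7] [14.6 16.4] 1.64 0.0825
blank 198 [ 660.6 -138.7] [34.3 34.9] 63.15 0.0503
peg [0.6655 0.0539 0.013 ]
peg2 [ 0.6656 -0.0241  0.013 ]
flange [0.4905 0.0239 0.05  ]
keep [0.4854 0.0837 0.052 ]
```

View pics/c0.png

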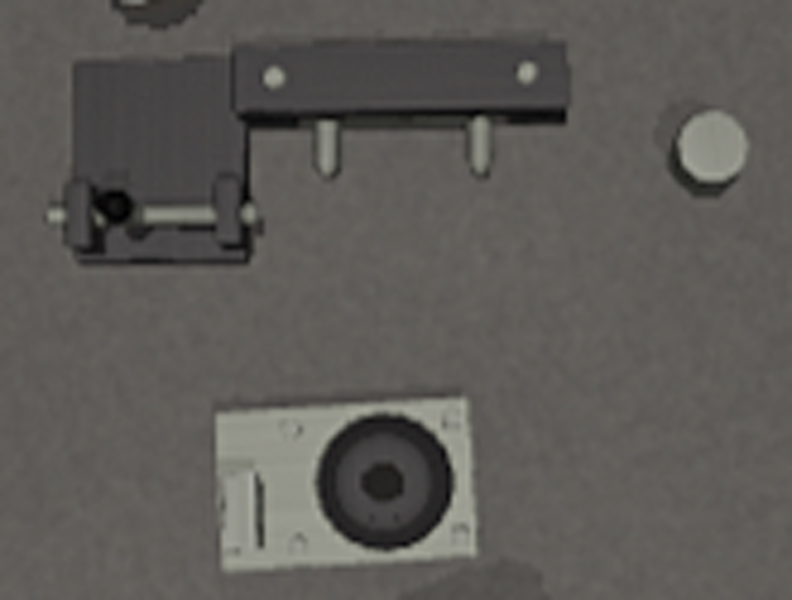

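The crop shows the flange at (385,482), off-centre on the pallet towards -y. The pegs are at (327,145) and (480,145), and the bolt knob is drawn back at (115,205). I'll move above the gap for a close wrist view.

```bash
cat >> h.py <<'E'
def go(pos,yaw=None,sgn=1,R=None):
    """numbers for one move: tool down, tool z along world angle yaw(deg)"""
    from bench import ctrl
    o=ctrl.get_obs();R0=Ro.from_rotvec(o["tool_rot"]).as_matrix()
    a=np.radians(yaw);x=np.array([0,0,-1.]);z=np.array([np.cos(a),np.sin(a),0]);R1=np.stack([x,np.cross(z,x),z],1)
    w=np.degrees(Ro.from_matrix(R0.T@R1).as_rotvec())/8
    s=R0.T@(np.array(pos)-o["tcp_pos"])/.04
    print("tcp",o["tcp_pos"].round(4),"F",o["wrist_force"].round(2),"w",o["width"].round(4),"t",round(o["t"],2),"\nturn",w.round(3),"shift",s.round(3))
E
python3 - <<'E'
from h import *
from bench import ctrl
print(Ro.from_rotvec(ctrl.get_obs()["tool_rot"]).as_matrix().round(3))
for y in (91,-89): go([.55,.03,.36],y)
E
```

```text
[[-0.001  0.902  0.432]
 [ 0.001  0.432 -0.902]
 [-1.     0.    -0.002]]Traceback (most recent call last):
  File "<stdin>", line 4, in <module>
  File "h.py", line 20, in go
    print("tcp",o["tcp_pos"].round(4),"F",o["wrist_force"].round(2),"w",o["width"].round(4),"t",round(o["t"],2),"\nturn",w.round(3),"shift",s.round(3))
                                                                        ^^^^^^^^^^^^^^^^
AttributeError: 'float' object has no attribute 'round'
```

```bash
sed -i 's/o\["width"\].round(4)/round(o["width"],4)/' h.py; python3 - <<'E'
from h import *
go([.56,.03,.36],-89)
E
```

```text
tcp [ 0.2483 -0.5183  0.3032] F [-0.02  0.4  -0.36] w 0.0854 t 0.1 
turn [ 3.075e+00 -1.200e-02  2.000e-03] shift [-1.406 12.95  -8.996]
```

>>> apply_moves(steps=[0.3,0,0,-0.14,1.2,-0.8,85,0.6,0,0,-0.28,2.2,-1.5,85,0.9,0,0,-0.42,3.2,-2.2,85,1.2,0,0,-0.56,4.2,-2.9,85,1.5,0,0,-0.7,5.2,-3.6,85,1.8,0,0,-0.84,6.2,-4.3,85,2.1,0,0,-0.98,7.2,-5.0,85,2.4,0,0,-1.1,8.2,-5.7,85,2.7,0,0,-1.2,9.2,-6.4,85,3.075,0,0,-1.4,10.2,-7.1,85])

```text
t: 1.1
tcp_pos: [0.4937, -0.0844, 0.3594]
tool_rot: [1.197, 1.218, -1.199]
wrist_force: [0.9, -0.4, 0.4]
width: 0.0851
```

```bash
python3 - <<'E'
from h import *
go([.56,.03,.36],-89)
E
```

```text
tcp [ 0.4937 -0.0844  0.3594] F [ 0.92 -0.43  0.44] w 0.0851 t 1.1 
turn [-0.013 -0.001  0.01 ] shift [-0.016  1.701 -2.834]
```

>>> apply_moves(steps=[0,0,0,0,0.6,-1,85,0,0,0,0,1.1,-1.9,85,0,0,0,0,1.5,-2.5,85,0,0,0,0,1.7,-2.83,85,0,0,0,0,1.7,-2.83,85,0,0,0,0,1.7,-2.83,85,0,0,0,0,1.7,-2.83,85,0,0,0,0,1.7,-2.83,85,0,0,0,0,1.7,-2.83,85,0,0,0,0,1.7,-2.83,85])

```text
t: 2.1
tcp_pos: [0.5593, 0.0273, 0.36]
tool_rot: [1.197, 1.217, -1.197]
wrist_force: [-0.6, -0.2, 0.5]
width: 0.0851
```

```bash
python3 - <<'E'
from h import *
from bench import *
f=grab_frame("wrist");np.savez("pics/w1.npz",**f);cv2.imwrite("pics/w1.png",f["frame"])
o=ctrl.get_obs();print(o["tcp_pos"],o["tool_rot"],o["qpos"].round(2));print((-f["R"].T@f["t"]).round(3),f["R"].round(2).tolist(),f["K"][0,0])
E
```

```text
[0.55938423 0.0274668  0.360015  ] [ 1.19693921  1.21676729 -1.19673281] [ 0.03  0.27  1.5  -0.    1.38  1.58]
[0.636 0.03  0.431] [[0.02, -1.0, -0.0], [-0.95, -0.02, 0.3], [-0.3, -0.0, -0.95]] 306.126752969926
```

View pics/w1.png

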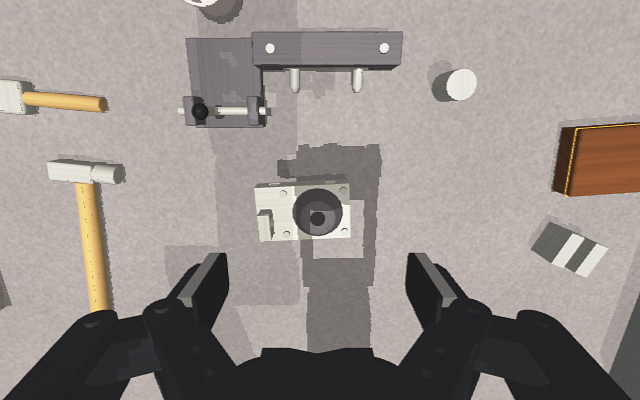

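The wrist view shows the pegs at about (295,80) and (357,80), the pallet at (304,210) with its keeper at (265,222), the knob at (200,111) and the blank at (461,84). I'll measure from its depth.

```bash
cat >> h.py <<'E'
def rect(P,x0,x1,y0,y1,z0,z1,nm):
    Q=P.reshape(-1,3);Q=Q[(Q[:,0]>x0)&(Q[:,0]<x1)&(Q[:,1]>y0)&(Q[:,1]<y1)&(Q[:,2]>z0)&(Q[:,2]<z1)]*1000
    if len(Q)<5: print(nm,"few");return
    r=cv2.minAreaRect(Q[:,:2].astype(np.float32));print(nm,len(Q),"c",np.round(r[0],1),"s",np.round(r[1],1),"a",round(r[2],2),"mean",Q.mean(0).round(1))
E
python3 - <<'E'
from h import *
for n in ("top0","w1"):
    f=dict(np.load(f"pics/{n}.npz"));P=cloud(f);P[f["depth"]<=0]=9;print(n)
    rect(P,.40,.56,-.05,.13,.0235,.031,"pallet")
    rect(P,.40,.56,-.05,.075,.044,.055,"flangetop")
    rect(P,.40,.56,.07,.13,.045,.055,"keeper")
    rect(P,.665,.74,-.09,.12,.044,.056,"block")
    rect(P,.59,.72,.10,.2,.013,.023,"bracket")
    rect(P,.59,.66,.09,.115,.043,.055,"guide-")
    rect(P,.59,.66,.165,.2,.043,.055,"guide+")
    rect(P,.60,.66,.12,.2,.065,.1,"knob")
    rect(P,.64,.675,.03,.08,.007,.025,"peg+")
    rect(P,.64,.675,-.05,.0,.007,.025,"peg-")
    # front face edge line per column: first block-top x for each y
    m=(abs(P[...,2]-.0505)<.005)&(P[...,0]>.665)&(P[...,0]<.74)&(P[...,1]<.095)&(P[...,1]>-.06)
    xs=[];ys=[]
    for c in range(P.shape[1]):
        q=P[m[:,c],c]
        if len(q)>3: xs.append(q[:,0].min());ys.append(q[:,1].mean())
    k=np.polyfit(ys,xs,1);print("front edge slope deg",-np.degrees(np.arctan(k[0])),"x at y=.015",np.polyval(k,.015))
E
```

```text
top0
pallet 912 c [490.2  45.8] s [ 80.1 129.9] a 3.75 mean [490.6  51.1  27. ]
flangetop 374 c [491.8  25.2] s [51.  54.4] a 45.14 mean [491.7  25.6  49.6]
keeper 97 c [476.9  96.9] s [37.2 15.4] a 5.49 mean [476.7  96.7  52. ]
block 995 c [696.7  18.1] s [ 35.7 166.6] a 1.07 mean [696.1  17.2  50.6]
bracket 1171 c [658.5 145.6] s [106.6  89.3] a 1.82 mean [664.2 145.9  18.6]
guide- 76 c [626.7 103.2] s [32.1 19.6] a 1.91 mean [626.7 104.7  50. ]
guide+ 73 c [626.4 186. ] s [32.5 20.8] a 1.75 mean [626.4 181.4  50. ]
knob 44 c [626.5 157.7] s [14.6 16.4] a 1.64 mean [626.  157.9  82.6]
peg+ 52 c [663.6  57.5] s [22.8 12.7] a 0.83 mean [663.8  57.5  18.1]
peg- 45 c [663.6 -21.5] s [22.2 10. ] a 0.26 mean [664.2 -21.6  18.8]
front edge slope deg 0.8752843588582828 x at y=.015 0.6801033647206494
w1
pallet 2840 c [488.6  47. ] s [ 81.  130.1] a 3.98 mean [494.1  51.7  27. ]
flangetop 1137 c [490.8  27.3] s [51.3 52.6] a 34.2 mean [492.6  27.1  49.7]
keeper 354 c [475.2  97.9] s [38.5 16. ] a 3.8 mean [476.6  97.6  52.2]
block 5114 c [695.3  19.9] s [ 35.6 169.9] a 1.38 mean [695.1  19.5  50.5]
bracket 5107 c [656.8 145.6] s [106.1  90.8] a 1.09 mean [664.3 147.6  18.6]
guide- 345 c [626.  103.5] s [33.5 19.8] a 1.93 mean [626.3 106.1  50.1]
guide+ 317 c [624.5 187.1] s [33.6 22.1] a 1.55 mean [625.1 182.7  50. ]
knob 230 c [625.1 159.4] s [16.4 17.2] a 68.08 mean [625.3 158.1  82.1]
peg+ 219 c [661.9  59.2] s [25.9 12.9] a 0.05 mean [663.   58.8  17.9]
peg- 199 c [663.3 -20.9] s [23.5 13.1] a 1.16 mean [664.1 -20.1  18.2]
front edge slope deg 1.6355587881185427 x at y=.015 0.6784675033666183
```

```bash
python3 - <<'E'
from h import *
go([.488,.145,.16],1.4)
E
```

```text
tcp [0.5594 0.0275 0.36  ] F [-0.41  0.2   0.13] w 0.0852 t 2.15 
turn [-1.1305e+01  2.0000e-03 -1.0000e-03] shift [ 5.    -1.737 -2.968]
```

>>> apply_moves(steps=[-1.06,0,0,0.5,-0.18,-0.3,50,-2.12,0,0,1,-0.36,-0.6,50,-3.18,0,0,1.5,-0.54,-0.9,50,-4.24,0,0,2,-0.72,-1.2,50,-5.3,0,0,2.5,-0.9,-1.5,50,-6.36,0,0,3,-1.08,-1.8,50,-7.42,0,0,3.5,-1.26,-2.1,50,-8.48,0,0,4,-1.44,-2.4,50,-9.54,0,0,4.5,-1.62,-2.7,50,-10.6,0,0,5,-1.74,-2.97,50])

```text
t: 3.15
tcp_pos: [0.4874, 0.1459, 0.1593]
tool_rot: [0.053, 1.57, -0.053]
wrist_force: [0.1, -0.4, 0.2]
width: 0.0499
```

```bash
python3 - <<'E'
from h import *
go([.488,.145,.085],1.4)
E
```

```text
tcp [0.4874 0.1459 0.1593] F [ 0.05 -0.4   0.21] w 0.0499 t 3.15 
turn [-0.656  0.002 -0.   ] shift [ 1.856 -0.022  0.015]
```

>>> apply_moves(steps=[-0.3,0,0,0.4,0,0,50,-0.66,0,0,0.9,0,0,50,-0.66,0,0,1.4,0,0,50,-0.66,0,0,1.86,0,0,50,-0.66,0,0,1.86,0,0,50,-0.66,0,0,1.86,-0.2,0,50,-0.66,0,0,1.86,-0.4,0,50,-0.66,0,0,1.86,-0.4,0,50,-0.66,0,0,1.86,-0.4,0,50,-0.66,0,0,1.86,-0.4,0,50])

```text
t: 4.15
tcp_pos: [0.487, 0.1294, 0.086]
tool_rot: [-0.014, 1.57, 0.015]
wrist_force: [0.6, 0.7, -0.2]
width: 0.05
```

```bash
python3 - <<'E'
from h import *
from bench import *
go([.488,.091,.085],1.4)
f=grab_frame("wrist");cv2.imwrite("pics/w2.png",f["frame"])
E
```

```text
tcp [0.487  0.1294 0.086 ] F [ 0.57  0.65 -0.23] w 0.05 t 4.15 
turn [-0.042  0.008 -0.002] shift [ 0.024 -0.961  0.008]
```

View pics/w2.png

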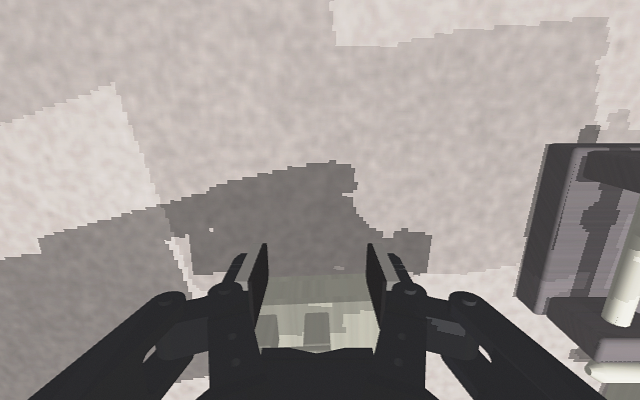

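The picture shows the two fingertips at (265,260) and (368,260), just short of the pallet's +y side, with the bracket well to the right. I'll push slowly sideways.

>>> apply_moves(steps=[0,0,0,0,-0.1,0,50,0,0,0,0,-0.2,0,50,0,0,0,0,-0.3,0,50,0,0,0,0,-0.4,0,50,0,0,0,0,-0.5,0,50,0,0,0,0,-0.6,0,50,0,0,0,0,-0.7,0,50,0,0,0,0,-0.8,0,50,0,0,0,0,-0.9,0,50,0,0,0,0,-0.96,0,50])

```text
t: 5.2
tcp_pos: [0.4872, 0.0909, 0.0855]
tool_rot: [-0.014, 1.571, 0.014]
wrist_force: [0.9, 5.6, -0.1]
width: 0.0501
```

```bash
python3 - <<'E'
from h import *
from bench import *
f=grab_frame("top");P=cloud(f);P[f["depth"]<=0]=9
rect(P,.40,.56,-.09,.13,.0235,.031,"pallet");rect(P,.40,.56,-.05,.05,.044,.055,"flangetop");rect(P,.40,.56,.05,.13,.045,.055,"keeper")
go([.488,.091,.085],1.4)
E
```

```text
pallet 621 c [488.2   1.2] s [ 78.2 100.7] a 0.47 mean [ 4.889e+02 -1.000e-01  2.710e+01]
flangetop 379 c [487.7  -4.6] s [52.6 51.5] a 31.4 mean [487.   -4.8  49.8]
keeper few
tcp [0.4872 0.0907 0.0855] F [-1.09  3.26  0.13] w 0.0503 t 5.25 
turn [-0.046 -0.004 -0.001] shift [0.012 0.007 0.021]
```

>>> apply_moves(steps=[0,0,0,0,0.5,0,50,0,0,0,0,0.9,0,50,0,0,0,-1,0.9,0,50,0,0,0,-2,0.9,0,50,1,0,0,-2.8,0.9,0,50,2,0,0,-2.8,0.6,-0.3,60,3,0,0,-2.8,0.1,-0.7,60,4,0,0,-2.8,-0.6,-1.1,60,5,0,0,-2.8,-1.2,-1.5,60,6,0,0,-2.8,-1.9,-1.75,60])

```text
t: 6.25
tcp_pos: [0.4168, 0.0125, 0.1972]
tool_rot: [0.642, 1.475, -0.645]
wrist_force: [0.4, -0.3, 0.2]
width: 0.0598
```

```bash
python3 - <<'E'
from h import *
from bench import *
go([.415,.0135,.2],-88.6)
f=grab_frame("top");P=cloud(f);P[f["depth"]<=0]=9
rect(P,.40,.56,-.09,.13,.0235,.031,"pallet");rect(P,.40,.56,-.05,.05,.044,.055,"flangetop");rect(P,.40,.56,.05,.13,.045,.055,"keeper")
E
```

```text
tcp [0.4168 0.0125 0.1972] F [ 0.42 -0.34  0.2 ] w 0.0598 t 6.25 
turn [5.176e+00 3.000e-03 2.100e-02] shift [-0.071 -0.016 -0.049]
pallet 854 c [487.7  14.7] s [ 78.9 130.1] a 2.29 mean [490.8  24.6  26.9]
flangetop 371 c [487.   -5.4] s [50.7 52.3] a 76.19 mean [487.4  -5.4  49.5]
keeper 96 c [477.2  66.9] s [35.8 14.9] a 0.57 mean [477.   67.   52.2]
```

>>> apply_moves(steps=[1,0,0,0,0,0,60,2,0,0,0,0,0,60,3,0,0,0,0,0,60,4,0,0,0,0,0,60,5,0,0,0.8,0,0,60,5.18,0,0,1.6,0,0,60,5.18,0,0,2.3,0,0,60,5.18,0,0,2.95,0,0,60,5.18,0,0,2.95,0,0,60,5.18,0,0,2.95,0,0,60])

```text
t: 7.3
tcp_pos: [0.4187, 0.0136, 0.0795]
tool_rot: [1.187, 1.224, -1.189]
wrist_force: [0.1, -0.0, 0.9]
width: 0.0603
```

```bash
python3 - <<'E'
from h import *
from bench import *
go([.550,.0165,.078],-88.6)
f=grab_frame("wrist");cv2.imwrite("pics/w3.png",f["frame"]);np.savez("pics/w3.npz",**f)
P=cloud(f);P[f["depth"]<=0]=9
rect(P,.40,.56,-.09,.13,.0235,.031,"pallet");rect(P,.40,.56,.05,.13,.045,.055,"keeper")
rect(P,.64,.675,.03,.08,.007,.025,"peg+")
rect(P,.64,.675,-.05,.0,.007,.025,"peg-")
E
```

```text
tcp [0.4187 0.0136 0.0795] F [ 0.08 -0.02  0.91] w 0.0603 t 7.3 
turn [0.033 0.003 0.01 ] shift [0.034 3.284 0.022]
pallet 40115 c [467.2  15.3] s [118.5 131.4] a 1.36 mean [491.7  23.1  26.9]
keeper 6543 c [459.6  65.1] s [70.7 21.2] a 8.13 mean [475.5  66.3  52.2]
peg+ few
peg- few
```

View pics/w3.png

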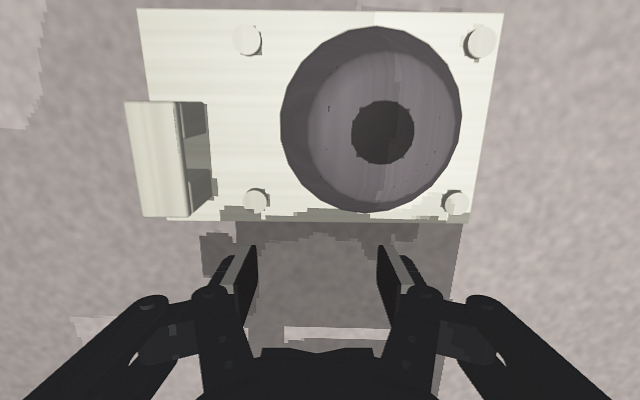

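The fingertips at (245,280) and (390,280) are squarely behind the pallet's rear edge (row ~220). I'll push forward now.

>>> apply_moves(steps=[0.03,0,0,0.03,0.2,0,60,0.03,0,0,0.03,0.4,0,60,0.03,0,0,0.03,0.6,0,60,0.03,0,0,0.03,0.85,0,60,0.03,0,0,0.03,1.1,0,60,0.03,0,0,0.03,1.35,0,60,0.03,0,0,0.03,1.6,0,60,0.03,0,0,0.03,1.85,0,60,0.03,0,0,0.03,2.1,0,60,0.03,0,0,0.03,2.3,0,60])

```text
t: 8.35
tcp_pos: [0.5092, 0.0164, 0.0783]
tool_rot: [1.188, 1.225, -1.195]
wrist_force: [-6.8, 0.5, 1.6]
width: 0.06
```

>>> apply_moves(steps=[0,0,0,0,0.1,0,60,0,0,0,0,0.2,0,60,0,0,0,0,0.3,0,60,0,0,0,0,0.4,0,60,0,0,0,0,0.5,0,60,0,0,0,0,0.6,0,60,0,0,0,0,0.65,0,60,0,0,0,0,0.7,0,60,0,0,0,0,0.7,0,60,0,0,0,0,0.7,0,60])

```text
t: 9.35
tcp_pos: [0.5371, 0.0171, 0.0783]
tool_rot: [1.189, 1.224, -1.195]
wrist_force: [-5.6, 0.2, 2.5]
width: 0.0601
```

```bash
python3 - <<'E'
from h import *
from bench import *
go([.562,.0165,.078],-88.6)
f=grab_frame("top");P=cloud(f);P[f["depth"]<=0]=9
rect(P,.50,.66,-.09,.13,.0235,.031,"pallet");rect(P,.50,.66,.05,.09,.047,.055,"keeper")
f=grab_frame("wrist");cv2.imwrite("pics/w4.png",f["frame"]);np.savez("pics/w4.npz",**f)
P=cloud(f);P[f["depth"]<=0]=9
rect(P,.56,.65,-.06,.063,.0235,.031,"pallet");rect(P,.50,.66,.05,.09,.047,.055,"keeper")
rect(P,.63,.675,.03,.08,.007,.0225,"peg+")
rect(P,.63,.675,-.05,.0,.007,.0225,"peg-")
E
```

```text
tcp [0.5371 0.0171 0.0783] F [-5.63  0.22  2.46] w 0.0601 t 9.35 
turn [0.001 0.001 0.035] shift [0.004 0.622 0.03 ]
pallet 296 c [617.   26.3] s [148.9  77.5] a 66.62 mean [619.5  25.3  27.2]
keeper few
pallet 25148 c [594.8   8.1] s [ 69.9 110. ] a 0.27 mean [601.5  17.4  26.9]
keeper 6008 c [565.   67.1] s [65.4 24.1] a 15.22 mean [577.1  69.   52.2]
peg+ 53 c [649.6  58.2] s [1.1 5.4] a 3.79 mean [649.5  58.2  13.7]
peg- 73 c [651.2 -21. ] s [5.9 1.8] a 83.45 mean [651.1 -21.   14.3]
```

View pics/w4.png

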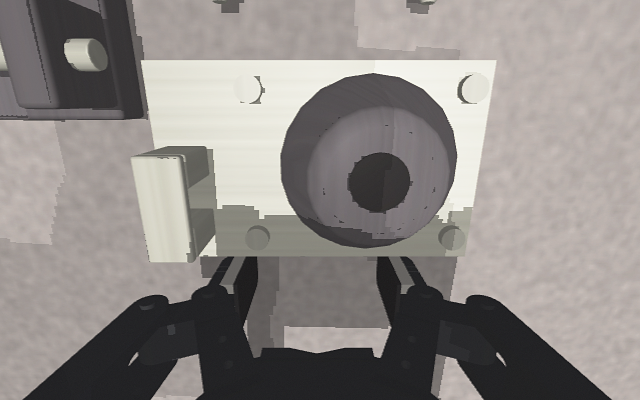

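Pallet front corners are at (141,60) and (497,60), with peg tips just visible at (229,5) and (420,5). I'll compare the midlines.

```bash
python3 - <<'E'
from h import *
f=dict(np.load("pics/w4.npz"));P=cloud(f);d=f["depth"]
m=(abs(P[...,2]-.0268)<.002)&(d>0)&(P[...,0]<.64)
for r in (66,80,100,120,140):
    c=np.where(m[r])[0];a,b=P[r,c[0]],P[r,c[-1]];print(r,c[0],c[-1],a.round(4),b.round(4),((a+b)/2*1000).round(1))
xs=[];ys=[]
for c in range(165,480,5):
    q=P[:150,c][m[:150,c]];i=q[:,0].argmax();xs.append(q[i,0]);ys.append(q[i,1])
k=np.polyfit(ys,xs,1);print("front edge yaw",-np.degrees(np.arctan(k[0])),"x@.018",np.polyval(k,.018))
for lo,hi in ((200,260),(390,450)):
    Q=P[:30,lo:hi].reshape(-1,3);Q=Q[(Q[:,2]>.006)&(Q[:,2]<.03)];print(len(Q),(Q.min(0)*1000).round(1),(Q.max(0)*1000).round(1))
E
```

```text
66 142 494 [0.6247 0.0854 0.0252] [ 0.6279 -0.0452  0.0256] [626.3  20.1  25.4]
80 98 492 [0.6193 0.1003 0.0287] [ 0.623  -0.0446  0.0272] [621.1  27.9  27.9]
100 102 489 [0.6123 0.1005 0.0282] [ 0.6159 -0.0455  0.026 ] [614.1  27.5  27.1]
120 150 486 [0.6053 0.0844 0.0266] [ 0.6086 -0.0457  0.0262] [607.   19.4  26.4]
140 153 482 [0.5977 0.0842 0.0267] [ 0.6009 -0.0455  0.0262] [599.3  19.3  26.4]
front edge yaw 1.4208750009745224 x@.018 0.6282755080447066
53 [649.1  55.5  10.4] [650.3  60.9  15.9]
73 [650.5 -24.   10.8] [652.3 -18.1  17.4]
```

The pallet midline is about 1.8 mm to +y of the peg midline, so I'll push on with a slight drift to -y.

>>> apply_moves(steps=[0,0,0,0,0.05,0.006,60,0,0,0,0,0.1,0.012,60,0,0,0,0,0.15,0.018,60,0,0,0,0,0.2,0.024,60,0,0,0,0,0.25,0.03,60,0,0,0,0,0.3,0.036,60,0,0,0,0,0.35,0.042,60,0,0,0,0,0.4,0.05,60,0,0,0,0,0.45,0.055,60,0,0,0,0,0.45,0.055,60])

```text
t: 10.45
tcp_pos: [0.5555, 0.0155, 0.0783]
tool_rot: [1.189, 1.224, -1.194]
wrist_force: [-4.8, 0.4, 1.7]
width: 0.0596
```

```bash
cat >> h.py <<'E'
def mid(f,xmax=.66):
    P=cloud(f);d=f["depth"];m=(abs(P[...,2]-.0268)<.002)&(d>0)&(P[...,0]<xmax)&(P[...,1]<.094)
    xs=[];ys=[]
    for c in range(170,480,5):
        q=P[:150,c][m[:150,c]]
        if len(q): i=q[:,0].argmax();xs.append(q[i,0]);ys.append(q[i,1])
    k=np.polyfit(ys,xs,1);x0=np.polyval(k,.018);print("front edge yaw",-np.degrees(np.arctan(k[0])),"x@.018",x0)
    for r in range(200):
        c=np.where(m[r])[0]
        if len(c)>100:
            a,b=P[r,c[0]],P[r,c[-1]]
            if abs(np.linalg.norm(a-b)-.130)<.0015 and r%8==0: print(r,((a+b)/2*1000).round(1))
E
python3 - <<'E'
from h import *
from bench import *
go([.587,.0165,.078],-88.6)
f=grab_frame("wrist");cv2.imwrite("pics/w5.png",f["frame"]);np.savez("pics/w5.npz",**f);mid(f)
mid(dict(np.load("pics/w4.npz")))
E
```

```text
tcp [0.5555 0.0155 0.0783] F [-4.75  0.4   1.71] w 0.0596 t 10.45 
turn [ 0.001 -0.     0.029] shift [ 0.004  0.787 -0.006]
front edge yaw 1.4780395663718957 x@.018 0.6467374224700416
64 [645.4  18.5  26.8]
72 [642.6  18.2  27.1]
80 [639.9  18.7  26.1]
88 [637.1  18.3  26.2]
96 [634.3  18.1  26.9]
104 [631.4  18.2  27. ]
112 [628.4  18.3  26.7]
120 [625.5  18.   26.9]
128 [622.5  18.2  27. ]
136 [619.4  17.9  26.9]
144 [616.2  17.4  26.5]
front edge yaw 1.426496171731312 x@.018 0.6282737377904931
64 [626.9  19.9  26.4]
72 [624.2  20.1  26.1]
80 [621.4  20.2  26.5]
88 [618.6  19.8  26.8]
96 [615.7  20.   26.4]
104 [612.9  19.9  27. ]
112 [609.9  19.5  26.9]
120 [607.   19.4  26.4]
128 [603.9  19.8  26.5]
136 [600.9  19.8  26.7]
144 [597.7  18.7  25.9]
```

Aligned at about 18.6 mm against 18.6 mm. I'll push onto the pegs.

>>> apply_moves(steps=[0,0,0,0,0.05,0,60,0,0,0,0,0.1,0,60,0,0,0,0,0.15,0,60,0,0,0,0,0.2,0,60,0,0,0,0,0.25,0,60,0,0,0,0,0.3,0,60,0,0,0,0,0.35,0,60,0,0,0,0,0.4,0,60,0,0,0,0,0.4,0,60,0,0,0,0,0.4,0,60])

```text
t: 11.5
tcp_pos: [0.5715, 0.0158, 0.0783]
tool_rot: [1.189, 1.224, -1.194]
wrist_force: [-5.6, 0.1, 1.8]
width: 0.0597
```

>>> apply_moves(steps=[0,0,0,0,0.05,0,60,0,0,0,0,0.1,0,60,0,0,0,0,0.15,0,60,0,0,0,0,0.2,0,60,0,0,0,0,0.25,0,60,0,0,0,0,0.28,0,60,0,0,0,0,0.3,0,60,0,0,0,0,0.32,0,60,0,0,0,0,0.32,0,60,0,0,0,0,0.32,0,60])

```text
t: 12.5
tcp_pos: [0.5838, 0.0161, 0.0783]
tool_rot: [1.188, 1.224, -1.195]
wrist_force: [-7.3, -0.9, 3.1]
width: 0.0602
```

Still sliding at 7 N, so I'll creep on until the force rises.

>>> apply_moves(steps=[0,0,0,0,0.01,0,60,0,0,0,0,0.02,0,60,0,0,0,0,0.03,0,60,0,0,0,0,0.04,0,60,0,0,0,0,0.05,0,60,0,0,0,0,0.05,0,60,0,0,0,0,0.05,0,60,0,0,0,0,0.05,0,60,0,0,0,0,0.05,0,60,0,0,0,0,0.05,0,60])

```text
t: 13.5
tcp_pos: [0.5858, 0.0161, 0.0783]
tool_rot: [1.189, 1.224, -1.195]
wrist_force: [-8.3, 0.1, 3.8]
width: 0.0598
```

```bash
python3 - <<'E'
from h import *
from bench import *
go([.587,.0165,.078],-88.6)
f=grab_frame("wrist");cv2.imwrite("pics/w6.png",f["frame"]);np.savez("pics/w6.npz",**f);mid(f,.69)
E
```

```text
tcp [0.5858 0.0161 0.0783] F [-8.32  0.13  3.77] w 0.0598 t 13.5 
turn [0.001 0.    0.037] shift [ 0.007  0.03  -0.009]
front edge yaw 1.2753165077180324 x@.018 0.6779130541454501
64 [675.6  19.1  26.7]
72 [673.   19.3  25.7]
80 [670.1  18.8  26.8]
88 [667.4  18.8  25.8]
96 [664.5  18.6  26.4]
104 [661.6  18.5  26.8]
112 [658.7  18.3  25.9]
120 [655.7  18.2  26.9]
128 [652.7  18.9  26.4]
136 [649.6  18.2  26.3]
144 [646.6  18.3  27.1]
```

View pics/w6.png

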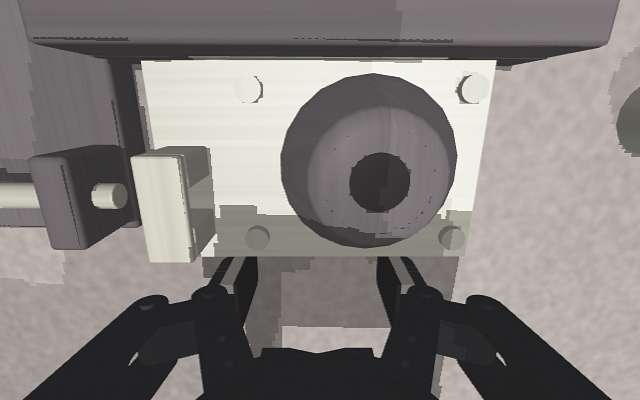

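The picture shows the pallet front edge at row 60 nearly meeting the block face, with the rod tip at (110,196) lined up with the keeper at (165,205). I'll press a bit further and watch for the force to rise.

>>> apply_moves(steps=[0,0,0,0,0.006,0,60,0,0,0,0,0.012,0,60,0,0,0,0,0.018,0,60,0,0,0,0,0.024,0,60,0,0,0,0,0.03,0,60,0,0,0,0,0.03,0,60,0,0,0,0,0.03,0,60,0,0,0,0,0.03,0,60,0,0,0,0,0.03,0,60,0,0,0,0,0.03,0,60])

```text
t: 14.55
tcp_pos: [0.5867, 0.0161, 0.0783]
tool_rot: [1.188, 1.225, -1.195]
wrist_force: [-8.0, -1.1, 3.6]
width: 0.0602
```

>>> apply_moves(steps=[0,0,0,0,0.006,0,60,0,0,0,0,0.012,0,60,0,0,0,0,0.018,0,60,0,0,0,0,0.024,0,60,0,0,0,0,0.03,0,60,0,0,0,0,0.03,0,60,0,0,0,0,0.03,0,60,0,0,0,0,0.03,0,60,0,0,0,0,0.03,0,60,0,0,0,0,0.03,0,60])

```text
t: 15.55
tcp_pos: [0.5869, 0.0161, 0.0783]
tool_rot: [1.187, 1.227, -1.197]
wrist_force: [-10.7, -0.8, 5.7]
width: 0.0599
```

>>> apply_moves(steps=[0,0,0,0,0.01,0,60,0,0,0,0,0.02,0,60,0,0,0,0,0.03,0,60,0,0,0,0,0.03,0,60,0,0,0,0,0.03,0,60,0,0,0,0,0.03,0,60,0,0,0,0,0.03,0,60,0,0,0,0,0.03,0,60,0,0,0,0,0.03,0,60,0,0,0,0,0.03,0,60])

```text
t: 16.55
tcp_pos: [0.587, 0.0161, 0.0783]
tool_rot: [1.186, 1.229, -1.199]
wrist_force: [-13.5, -0.3, 8.0]
width: 0.0599
```

>>> apply_moves(steps=[0,0,0,0,0.01,0,60,0,0,0,0,0.02,0,60,0,0,0,0,0.03,0,60,0,0,0,0,0.04,0,60,0,0,0,0,0.04,0,60,0,0,0,0,0.04,0,60,0,0,0,0,0.04,0,60,0,0,0,0,0.04,0,60,0,0,0,0,0.04,0,60,0,0,0,0,0.04,0,60])

```text
t: 17.55
tcp_pos: [0.5873, 0.0161, 0.0783]
tool_rot: [1.184, 1.231, -1.202]
wrist_force: [-16.6, 0.2, 11.9]
width: 0.0596
```

```bash
python3 - <<'E'
from h import *
from bench import *
go([.587,.0165,.078],-88.6);print(ctrl.get_obs()["tool_rot"])
f=grab_frame("wrist");np.savez("pics/w7.npz",**f);mid(f,.69)
P=cloud(f);
for c in (170,240,320,400,480):
    q=P[45:66,c]*1000;print(c,[tuple(a) for a in q[::2,[0,2]].round(1).tolist()])
E
```

```text
tcp [0.5873 0.0161 0.0783] F [-16.65   0.24  11.9 ] w 0.0596 t 17.55 
turn [0.001 0.    0.105] shift [ 0.008 -0.007 -0.009]
[ 1.18397852  1.23129878 -1.20189467]
front edge yaw 1.1794074711055553 x@.018 0.6781621443118149
64 [676.5  19.4  26.2]
72 [673.8  18.8  26.7]
80 [671.   18.7  27.3]
88 [668.3  18.5  26.1]
96 [665.5  18.6  26.7]
104 [662.6  19.   26.5]
112 [659.7  18.9  27.1]
120 [656.7  18.7  26. ]
128 [653.7  18.8  26.7]
136 [650.5  18.   25.5]
144 [647.5  18.4  26.4]
170 [(678.3, 49.2), (677.8, 49.3), (677.3, 49.1), (677.2, 45.0), (677.2, 40.2), (677.1, 36.3), (677.2, 29.9), (677.2, 22.9), (676.2, 26.6), (675.5, 27.1), (674.8, 26.6)]
240 [(678.5, 51.1), (678.4, 48.3), (677.9, 47.9), (677.9, 44.1), (677.7, 40.7), (677.6, 37.1), (677.7, 30.2), (677.8, 23.9), (676.8, 26.4), (676.1, 26.5), (675.6, 24.9)]
320 [(679.2, 50.6), (678.7, 50.2), (678.4, 48.8), (678.2, 46.1), (678.4, 40.6), (678.3, 36.7), (678.2, 32.6), (678.5, 23.7), (677.5, 26.8), (676.7, 27.8), (676.2, 27.1)]
400 [(679.8, 50.5), (679.2, 50.9), (678.9, 49.1), (678.8, 46.5), (678.8, 42.6), (678.7, 38.9), (678.7, 33.5), (678.6, 29.3), (678.2, 26.9), (677.6, 26.9), (677.0, 25.8)]
480 [(680.4, 49.9), (679.8, 50.5), (679.6, 48.9), (679.3, 47.3), (679.1, 44.3), (679.1, 40.1), (679.5, 33.1), (679.4, 28.7), (678.9, 27.7), (678.4, 25.8), (677.8, 25.6)]
```

The pallet now stops against the face: force rises with no travel and the edge meets the face at every column. I'll back off, raise and move above the bolt knob.

>>> apply_moves(steps=[0,0,0,0,-0.15,0,60,0,0,0,0,-0.5,0,60,0,0,0,0,-0.8,0,60,0,0,0,-0.8,-0.8,0,60,0,0,0,-1.6,-0.8,0,60,0,0,0,-2.4,-0.8,0,60,0,0,0,-3,-0.8,0,60,0,0,0,-3,-0.8,0,60,0,0,0,-3,-0.8,0,60,0,0,0,-3,-0.8,0,60])

```text
t: 18.6
tcp_pos: [0.5603, 0.0154, 0.1972]
tool_rot: [1.19, 1.222, -1.193]
wrist_force: [-1.0, -0.9, 0.2]
width: 0.06
```

```bash
python3 - <<'E'
from h import *
from bench import *
f=grab_frame("wrist");cv2.imwrite("pics/w8.png",f["frame"]);np.savez("pics/w8.npz",**f)
P=cloud(f);P[f["depth"]<=0]=9
rect(P,.58,.70,-.09,.13,.0245,.029,"pallet");rect(P,.58,.66,.05,.09,.049,.055,"keeper")
rect(P,.60,.66,.12,.2,.065,.1,"knob");rect(P,.60,.66,.12,.2,.080,.1,"knobtop");rect(P,.59,.66,.095,.125,.046,.055,"guide-")
rect(P,.59,.66,.17,.2,.046,.055,"guide+")
go([.625,.161,.20],-88.6)
E
```

```text
pallet 10461 c [638.1  17.7] s [ 80.8 167.9] a 1.28 mean [642.3  25.9  26.7]
keeper 1382 c [626.6  69.8] s [37.8 16.4] a 1.89 mean [627.1  69.5  52.5]
knob 966 c [625.5 157.9] s [17.5 16.3] a 3.34 mean [625.6 156.3  80.5]
knobtop 648 c [625.4 158.4] s [16.7 15.4] a 3.34 mean [625.6 157.5  83.3]
guide- 1019 c [626.  106.3] s [33.6 13.3] a 0.69 mean [626.6 105.7  50.3]
guide+ 487 c [624.7 182.1] s [33.6 13.7] a 1.49 mean [627.1 181.3  50.1]
tcp [0.5603 0.0155 0.197 ] F [ 0.25 -0.6   0.17] w 0.0604 t 18.65 
turn [0.    0.    0.016] shift [-0.08   1.707 -3.597]
```

View pics/w8.png

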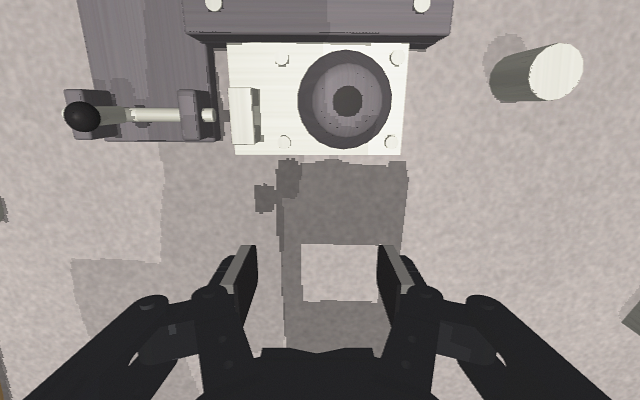

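The pallet sits home against the block, with the keeper at (243,115) in line with the rod tip at (208,115). The knob at (82,116) is near world (0.6255, 0.1585).

>>> apply_moves(steps=[0,0,0,0,0.4,-0.6,60,0,0,0,0,0.7,-1.4,60,0,0,0,0,1.0,-2.2,60,0,0,0,0,1.4,-2.9,60,0,0,0,0,1.72,-3.52,60,0,0,0,0,1.72,-3.52,60,0,0,0,0,1.72,-3.52,60,0,0,0,0,1.72,-3.52,60,0,0,0,0,1.72,-3.52,60,0,0,0,0,1.72,-3.52,60])

```text
t: 19.65
tcp_pos: [0.626, 0.157, 0.1983]
tool_rot: [1.192, 1.22, -1.192]
wrist_force: [0.9, 0.8, -0.3]
width: 0.0601
```

```bash
python3 - <<'E'
from h import *
from bench import *
f=grab_frame("wrist");cv2.imwrite("pics/w9.png",f["frame"]);np.savez("pics/w9.npz",**f)
P=cloud(f);P[f["depth"]<=0]=9
rect(P,.60,.66,.12,.2,.065,.09,"knob");rect(P,.60,.66,.12,.2,.080,.09,"knobtop")
go([.625,.158,.13],-88.6)
E
```

```text
knob 561 c [626.2 159.9] s [16.6 17.5] a 14.16 mean [627.6 159.9  82.2]
knobtop 455 c [625.8 160. ] s [16.1 15.9] a 1.82 mean [626.8 159.8  83.3]
tcp [0.626  0.1571 0.1984] F [0.12 0.02 0.31] w 0.06 t 19.7 
turn [-0.007  0.001  0.   ] shift [ 1.71  -0.025 -0.023]
```

View pics/w9.png

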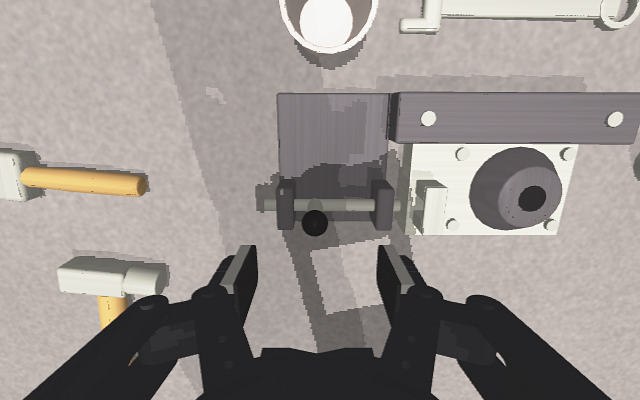

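The knob at (315,222) is centred between the fingers. I'll descend, then pinch.

>>> apply_moves(newtons=20, steps=[0,0,0,0.4,0,0,60,0,0,0,0.8,0,0,60,0,0,0,1.2,0,0,60,0,0,0,1.5,0,0,60,0,0,0,1.7,0,0,60,0,0,0,1.7,0,0,60,0,0,0,1.7,0,0,45,0,0,0,1.7,0,0,35,0,0,0,1.7,0,0,25,0,0,0,1.7,0,0,12])

```text
t: 20.7
tcp_pos: [0.6265, 0.1581, 0.131]
tool_rot: [1.192, 1.22, -1.19]
wrist_force: [0.0, 0.7, 1.5]
width: 0.0162
```

>>> apply_moves(steps=[0,0,0,0,0,0,12,0,0,0,0,0,0,12,0,0,0,0,0,0,12,0,0,0,0,0,0.1,12,0,0,0,0,0,0.2,12,0,0,0,0,0,0.3,12,0,0,0,0,0,0.4,12,0,0,0,0,0,0.5,12,0,0,0,0,0,0.6,12,0,0,0,0,0,0.6,12])

```text
t: 21.7
tcp_pos: [0.627, 0.1336, 0.1309]
tool_rot: [1.192, 1.22, -1.191]
wrist_force: [-0.5, -0.5, 4.9]
width: 0.0164
```

```bash
python3 - <<'E'
from h import *
from bench import *
go([.625,.115,.13],-88.6)
f=grab_frame("wrist");cv2.imwrite("pics/w10.png",f["frame"])
E
```

```text
tcp [0.627  0.1336 0.1309] F [-0.5  -0.46  4.86] w 0.0164 t 21.7 
turn [-0.003 -0.002 -0.007] shift [ 0.023 -0.062  0.464]
```

View pics/w10.png

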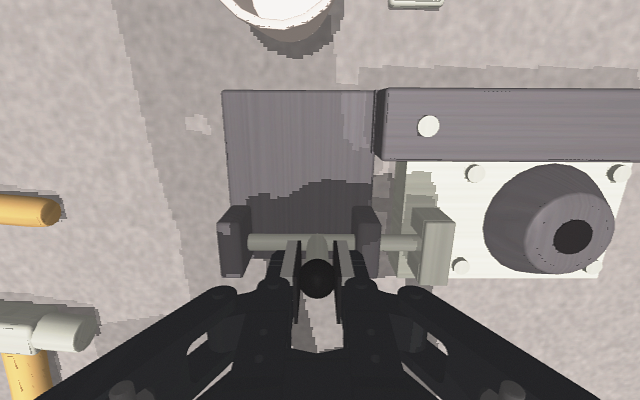

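The ball at (317,278) is held between the pads and the rod tip is entering the keeper at (415,242). I'll continue to the end stop.

>>> apply_moves(steps=[0,0,0,0,0,0.07,12,0,0,0,0,0,0.14,12,0,0,0,0,0,0.21,12,0,0,0,0,0,0.28,12,0,0,0,0,0,0.34,12,0,0,0,0,0,0.38,12,0,0,0,0,0,0.4,12,0,0,0,0,0,0.4,12,0,0,0,0,0,0.4,12,0,0,0,0,0,0.4,12])

```text
t: 22.75
tcp_pos: [0.6273, 0.118, 0.1309]
tool_rot: [1.192, 1.22, -1.191]
wrist_force: [-1.4, 2.1, 5.5]
width: 0.016
```

>>> apply_moves(steps=[0,0,0,0,0,0.015,12,0,0,0,0,0,0.03,12,0,0,0,0,0,0.045,12,0,0,0,0,0,0.06,12,0,0,0,0,0,0.075,12,0,0,0,0,0,0.09,12,0,0,0,0,0,0.1,12,0,0,0,0,0,0.1,12,0,0,0,0,0,0.1,12,0,0,0,0,0,0.1,12])

```text
t: 23.75
tcp_pos: [0.6273, 0.1165, 0.1309]
tool_rot: [1.196, 1.223, -1.189]
wrist_force: [-1.8, 9.2, 5.3]
width: 0.0162
```

>>> apply_moves(steps=[0,0,0,0,0,0.02,12,0,0,0,0,0,0.04,12,0,0,0,0,0,0.06,12,0,0,0,0,0,0.08,12,0,0,0,0,0,0.08,12,0,0,0,0,0,0.08,12,0,0,0,0,0,0.08,12,0,0,0,0,0,0.08,12,0,0,0,0,0,0.08,12,0,0,0,0,0,0.08,12])

```text
t: 24.75
tcp_pos: [0.6273, 0.1159, 0.1309]
tool_rot: [1.201, 1.226, -1.187]
wrist_force: [-1.6, 18.1, 4.3]
width: 0.0161
```

It's firmly at the stop: 18 N and only 0.6 mm of travel. I'll relax the load, open and rise.

>>> apply_moves(steps=[0,0,0,0,0,-0.04,12,0,0,0,0,0,-0.08,12,0,0,0,0,0,-0.11,12,0,0,0,0,0,-0.11,20,0,0,0,0,0,-0.11,30,0,0,0,0,0,-0.11,40,0,0,0,0,0,-0.11,40,0,0,0,-0.6,0,-0.11,40,0,0,0,-1.4,0,-0.11,40,0,0,0,-2.2,0,-0.11,40])

```text
t: 25.75
tcp_pos: [0.627, 0.1147, 0.2185]
tool_rot: [1.19, 1.221, -1.193]
wrist_force: [0.9, -0.3, -0.8]
width: 0.0403
```

>>> apply_moves(steps=[0,0,0,-0.5,-0.5,0,60,0,0,0,-1,-1,0,60,0,0,0,-1.2,-1.5,0,60,0,0,0,-1.2,-2,0,60,0,0,0,-1.2,-2,0,60,0,0,0,-1.2,-2,0,60,0,0,0,-1.2,-2,0,60,0,0,0,-1.2,-2,0,60,0,0,0,-1.2,-2,0,60,0,0,0,-1.2,-2,0,60])

```text
t: 26.75
tcp_pos: [0.5476, 0.1132, 0.2659]
tool_rot: [1.191, 1.221, -1.192]
wrist_force: [0.4, 1.2, 0.6]
width: 0.0602
```

```bash
python3 - <<'E'
from h import *
from bench import *
f=grab_frame("wrist");cv2.imwrite("pics/w11.png",f["frame"]);np.savez("pics/w11.npz",**f)
P=cloud(f);P[f["depth"]<=0]=9
rect(P,.58,.70,-.09,.13,.0245,.029,"pallet");rect(P,.58,.66,.05,.09,.049,.055,"keeper")
rect(P,.60,.66,.09,.2,.080,.09,"knobtop");rect(P,.59,.66,.03,.065,.034,.045,"rodtip");rect(P,.665,.74,-.09,.12,.046,.056,"block")
rect(P,.59,.66,.095,.125,.046,.055,"guide-")
rect(P,.635,.69,-.16,-.11,.045,.055,"blank")
o=ctrl.get_obs();print(o["wrist_force"],o["tcp_pos"],o["t"])
E
```

```text
pallet 6315 c [638.3  21.2] s [169.   86.8] a 88.61 mean [642.   25.8  26.6]
keeper 821 c [626.5  70. ] s [37.3 16.2] a 1.44 mean [626.8  70.3  52.5]
knobtop 346 c [625.8 118.4] s [15.9 16. ] a 1.52 mean [626.1 118.3  83.3]
rodtip 108 c [631.3  44.5] s [10.6 33.8] a 20.04 mean [627.9  54.2  41.1]
block 8227 c [692.5  19.7] s [ 29.6 170.1] a 1.25 mean [692.3  19.9  50.5]
guide- 507 c [626.1 106.9] s [33.3 12.8] a 1.61 mean [626.4 106.4  50.4]
blank 1606 c [ 659.7 -137.2] s [35.3 35.3] a 23.55 mean [ 659.8 -135.9   50.1]
[ 0.39912633 -0.32095765  0.07303461] [0.54752732 0.11313772 0.26597321] 26.8
```

View pics/w11.png

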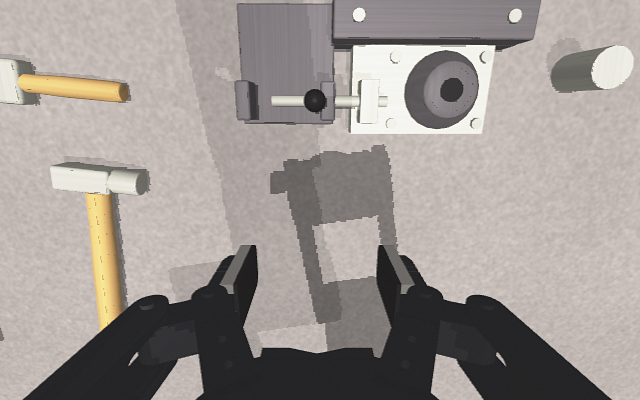

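The knob sits 11.5 mm from the inner guide block, exactly as expected when shot. The rod at (385,101) is right through the keeper at (369,101). One last numeric check of flushness and the loose items, then I'll hand in.

```bash
python3 - <<'E'
from h import *
from bench import *
f=dict(np.load("pics/w11.npz"));P=cloud(f);P[f["depth"]<=0]=9
def edge(m,s):
    xs=[];ys=[]
    for c in range(355,485,3):
        q=P[:,c][m[:,c]]
        if len(q)>2: xs.append(np.median(q[:,0]) if s else q[:,0].max());ys.append(q[0,1])
    k=np.polyfit(ys,xs,1);print(len(xs),"yaw",-np.degrees(np.arctan(k[0])).round(2),"x@.02",np.polyval(k,.02).round(4))
edge((abs(P[...,2]-.0267)<.0025)&(P[...,0]>.6)&(P[...,0]<.69)&(P[...,1]<.085),0)
edge((P[...,2]>.032)&(P[...,2]<.045)&(P[...,0]>.667)&(P[...,0]<.69),1)
g=grab_frame("top");a=dict(np.load("pics/top0.npz"))
D=cv2.absdiff(a["frame"],g["frame"]).max(2)
for n,(u0,u1,v0,v1) in dict(blank=(370,396,158,184),cup=(248,280,115,146),wrench=(285,362,118,138),vblock=(445,490,244,280),mallet=(160,212,208,325),box=(445,518,183,232),brush=(120,208,168,192)).items():
    d=np.abs(a["depth"]-g["depth"])[v0:v1,u0:u1];print(n,"depth changed px",int((d>.012).sum()),"colour",int((D[v0:v1,u0:u1]>40).sum()))
E
```

```text
44 yaw 1.53 x@.02 0.6778
37 yaw -0.2 x@.02 0.6765
blank depth changed px 3 colour 0
cup depth changed px 9 colour 0
wrench depth changed px 8 colour 0
vblock depth changed px 13 colour 0
mallet depth changed px 2340 colour 873
box depth changed px 26 colour 0
brush depth changed px 273 colour 105
```

```bash
python3 - <<'E'
from h import *
from bench import *
g=grab_frame("top");P=cloud(g);a=dict(np.load("pics/top0.npz"));A=cloud(a)
for n,(u0,u1,v0,v1) in dict(mallet=(160,212,208,325),brush=(120,208,168,192)).items():
    m=np.abs(a["depth"]-g["depth"])[v0:v1,u0:u1]>.012;print(n,"new height in changed px",np.percentile(P[v0:v1,u0:u1][m][:,2],[1,10,50,90]).round(3))
for n in ("w1","w9","w11"):
    f=dict(np.load(f"pics/{n}.npz"));Q=cloud(f);Q[f["depth"]<=0]=9
    rect(Q,.52,.59,.26,.41,.012,.06,n+" mallet head");rect(Q,.60,.70,.255,.335,.009,.06,n+" brush handle")
E
```

```text
mallet new height in changed px [0.534 0.555 0.585 0.609]
brush new height in changed px [0.002 0.53  0.544 0.551]
w1 mallet head 1495 c [536.4 348.1] s [89.2 33.4] a 85.01 mean [540.5 345.6  24.5]
w1 brush handle 362 c [630.1 322.3] s [25.5 19.9] a 85.17 mean [630.6 321.   17.3]
w9 mallet head 3239 c [536.7 348.4] s [88.7 34.8] a 85.09 mean [543.3 347.   23.9]
w9 brush handle 775 c [631.3 322.5] s [25.5 18.9] a 86.96 mean [632.4 321.1  17.4]
w11 mallet head 2452 c [536.2 348.2] s [88.8 34. ] a 85.17 mean [540.8 346.1  24.5]
w11 brush handle 620 c [630.8 322.1] s [19.9 25.5] a 0.72 mean [630.7 321.   17.4]
```

The apparent mallet and brush changes are only the arm blocking the top camera; both are unmoved in the wrist views. Handing in.

```bash
python3 -c "
from bench import ctrl
print(ctrl.hand_in())"
```

```text
the job is handed in; nothing more can be done
None
```

The pallet is home against the receiver, the bolt is fully shot through the keeper, and the gripper has let go and moved clear. I handed the job in at about 27 s.

**How it was done:** I pushed the pallet sideways into line, then forward from behind with two fingertips, correcting about 2 mm to match the pegs. It slid onto the pegs at under 10 N and I pressed it home to about 17 N. Then I pinched the knob and slid the bolt to its end stop, reading 18 N there.

**Last checks:**
- **Flush:** the pallet's front edge measured x ≈ 677.8 mm and the seat face about 677–678 mm, so there was no visible gap.
- **Bolt:** the knob sat 11.5 mm from the inner guide block, which is the fully shot value, and the rod was visible through the keeper.
- **Loose items:** the blank, cup, wrench, V-block and box showed no change from the start.

**Checks that disagreed:**
- The final line fit of the seat face gave a yaw of -0.2° against the pallet's 1.5°. I put this down to a noisy, oblique face; an earlier close-up read about 1.0° for the face and 1.2° for the pallet.
- The top view showed differences over the mallet and brush, but those pixels were the arm passing above them. The wrist views before and after put the mallet head and brush handle in the same place to within about 1 mm.

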